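Clamp the cat blank with the tab-lock knob

TASK

Clamp the roughed-out cat in the carving clamp: pinch the two release tabs on the knob, turn the knob clockwise (seen from above) until the sprung jaw presses the cat against the fence with about 15 newtons, then let go so that the tabs spring out and lock the knob there. Soft wood dents, so never press the cat harder than 25 newtons, do not touch the cat with the robot, and leave the finished cat, the gouge and the stone where they are.

Things in the scene. Friction and masses are not known exactly. Their poses are not given: they have to be found in the camera images.
- vise: Carving clamp fixed to the bench: light wooden board 130 (x) x 350 (y, from -70 to +280) x 12 mm thick; origin on the underside, on the knob's axis; +y is the clamping direction (knob, jaw, cat, fence). Around the origin a round dark gear housing, 106 mm across, top 40 mm above the bench, with a crown of small steel pins 93 mm across (pin tops 48 mm above the bench).
- fence_mid (a point): Fixed point on the clamp's board (y = 169 mm): middle of the range in which the fence is set by hand. The fence, a wooden block 80 x 20 x 34 mm across the board, has its clamping face anywhere within 6 mm of this point along the clamp's y; its true place is not reported. Jaw and fence stand at most 50 mm above the bench.
- knob_grip (a point): Point on the knob's upright axis, 75 mm above the bench: the height to grip. z up; turns with the knob, yaw = clamp's yaw + 0.7 rad at knob 0. tab_a is towards its +y, tab_b its -y: pinch along its y, from above. Black core 40 mm across, top 91 mm above the bench; grey ribbed tabs 26 mm wide, 48 to 91 mm above the bench. Keep fingertips 50 mm or more above the bench, clear of the pins.
- knob (a joint): Knob angle, rad: 0 at the start, grows clockwise from above, to 1.62. Turns only while both tabs are in by over 2.5 mm. Let go within 0.02 rad of a multiple of 0.098 and the teeth drop between the pins and lock it; between two it slips to one or a tooth stays on a pin, 1 mm in, not locked. 0.03 N m of friction; moves the jaw 13 mm per rad; 15 N at the jaw is 0.2 N m more at the knob.
- tab_a (a joint): Travel of the tab on the +y side of knob_grip, m: 0 sprung out (locked), 0.004 fully in. The tabs' outer faces are 62 mm apart when out, 54 mm when both are fully in. It takes 4 N to start a tab and 10 N to push it fully in; it breaks above 70 N.
- tab_b (a joint): The same for the opposite tab (-y side). Both must be in at once: a pinch off-centre by over about 1 mm pushes one tab in before the other and the fingers feel a sideways push along the line of the tabs.
- jaw: Dark steel jaw with a wooden pad 50 mm wide, between knob and cat; slides along the clamp's +y. Origin on the board, at y = 90 mm of the clamp at knob 0; the pad's free face is 25 mm farther in +y. A spring behind the pad gives 3 N per mm it is pushed back, 9.5 mm at most. The cat is met and held against the fence from a knob angle of 0.15 to 1.1 rad on, depending on the fence.
- cat: Roughed-out cat of light wood, loose on the board between pad and fence, 0.08 to 0.15 kg; base 52 (x) x 46 (y, the clamped thickness) x 34 mm, about 90 mm tall; origin at the centre of its underside. The jaw pushes it along the board until it meets the fence.
- finished_cat: Bystander: smaller finished cat with a thin base, 70 mm tall, standing on the bench; origin at the centre of its underside.
- gouge: Bystander: gouge with a dark round wooden handle, 190 mm long, lying on the bench; origin under its middle.
- stone: Bystander: grey sharpening stone 60 x 150 x 24 mm, lying on the bench; origin at the centre of its underside.
Things that resemble listed ones, but are neither listed nor needed, are in the scene too. What is shaped like the cat but pink or red is not meant.

How it is judged:
By the outcome, as a careful person would: the job done as asked, in the order asked, and still so for the second after the job is handed in, with the robot touching nothing.
It also fails if it takes over 54 s, if anything falls off the work surface, if the arm or the gripper's body presses on something with over 40 N, if the wrist force passes 120 N, or if a joint passes its speed limit or range.

ROBOT

A 7-joint arm with a two-finger parallel gripper is mounted at the origin on the work surface. World frame = base frame: x ahead of the robot, y to its left, z up, the work surface at z = 0. Lengths are in mm, angles in rad, forces in N, time in s.
With the tool pointing down it reaches from about 350 to 900 mm from the base axis. Payload 19.9 kg.
Tool frame: the origin (TCP) lies midway between the tips of the shut fingers; the grasp point (between the pads) lies 19 mm behind it; z points along the fingers, y is the line along which they close (so a half turn about z gives the same grasp; the last joint's range is limited). The gripper opens to 85 mm and grips with 20 to 120 N. Pads are 22 mm wide; open, the fingers measure 114 mm over their backs; the gripper's body (76 mm by 85 mm) begins 54 mm behind the grasp point. The pads swing forward as they close: fully open they stand 13 mm farther back than shut.
Start: joints at [-1.333, 0.417, -0.01, 1.614, 0.005, 1.111, -0.053], TCP at [171.991, 600.85, 231.26] pointing down, gripper open.
Joint ranges: [-2.81, 2.81], [-0.39, 2.02], [-1.27, 1.25], [0.06, 2.57], [-1.19, 4.33], [0.19, 2], [-2.82, 2.82]. Speed limits (rad/s): [1.89, 1.89, 2.39, 2.39, 3.01, 3.01, 3.01].

INTERFACE

Orientations are given as a unit quaternion [x, y, z, w].
In Python, from bench import sensors, grab_frame, close_job gives the robot as it stands.
- The arm moves only by the tool arm_command, never from a script. Its argument "motion" is a list of rows, each a list of 7 numbers: the turn, a rotation vector about the tool's x, y, z each as a share of 90 degrees, from -1 to 1, then the shift along the tool's x, y, z each as a share of 0.15 m, from -1 to 1, then the gripper's target within -1 to 1 (fully open at 1, half-way at 0, shut at -1). A call has 1 to 12 rows; each row is the pose to reach, as a shift and turn from the pose commanded when the call began, along the tool's axes at that moment; what a row does not reach only later rows make up. A row lasts 1/10 s, in which the tool goes at most 50 mm and 8.59 degrees, less where a joint would pass 70% of its speed; a pose out of reach is approached as far as the arm can. A call with a number of a shift or a turn outside -1 to 1 is refused whole. A call with a gripper value outside its range is refused whole. The fingers move at their own pace and stop on an object; "grip_force" is the grip in N (left out, the last holds). Time passes only in rows, so rows that repeat a pose let the fingers close. It gives the time, the measured TCP pose, the force, the opening and the grip force at its end, in the units of the state.
- sensors.get_obs(): the state, without advancing time (a new reading comes with each control period).
- grab_frame(name): name is "scene" or "top" or "wrist"; returns a dict with "color" (420x560x3 uint8, blue, green, red), "range_z" (420x560 float32, mm along the optical axis (not along the pixel's ray), 0 where there is no reading), "intrinsics" (3x3 intrinsics, pixels), "world_to_cam" (4x4, takes a point from world to camera coordinates); the wrist camera has in their place "tool_from_camera" (4x4, takes a point from camera to tool coordinates, whose origin is the TCP and whose axes are the flange's). Camera axes: x right, y up, looking along -z (the intrinsics and any distortion apply to the point x, -y, -z); pixel columns grow to the right and rows downward; lengths in mm; the calibration is good to about 2 mm. A picture is of the moment at which its call begins: read the wrist's pose just before it.
- close_job(): hands the job in; it is judged then, once.
The state is a dict: "time_s": time; "q": joint angles; "joint_vel": joint speeds; "joint_efforts": joint torques, N m; "eef_pos": TCP position; "tcp_rot": TCP orientation; "contact_force": force on the tool from outside, world axes, zero at the start; "moment": the same for the moment, N m; "finger_gap": finger opening in mm; "finger_force": force on a finger pad.
Only numpy, scipy, OpenCV 4.12 (cv2) and the standard library are available. Lean on these libraries where they do the work, as an engineer would, in place of code of your own. Each camera call takes 0.05 s, during which the arm holds its last target. There are 200 camera calls.

## Working session

There is one attempt and no reset: what is moved stays moved. The work goes in short steps, Python scripts to look and compute and a tool call to move; the robot and the scene stay as the last step left them, time stands still between calls to the robot, and variables do not carry over. Pictures are saved under pics/ and viewed, at most 10 in all, crops included, and the job is handed in when it is done.

Besides the shell and the picture viewer there is one more tool, called after "Request:" in YAML: its name, and indented under it one key for each argument. arm_command: Moves the arm, as the interface text tells. Shift numbers are shares of 0.15 m and turn numbers shares of 90 degrees, none past 1 either way. Its arguments: {"type":"object","properties":{"motion":{"type":"array"},"grip_force":{"type":"number"}},"required":["motion"]}

```bash
mkdir -p pics
python3 - <<'E'
from bench import sensors, grab_frame
import cv2,numpy as np,pickle
o=sensors.get_obs();print(o)
f={n:grab_frame(n) for n in("scene","top")}
pickle.dump(f,open("f0.pkl","wb"))
for n in f: cv2.imwrite(f"pics/{n}0.png",f[n]["color"]);print(n,f[n]["intrinsics"],f[n]["world_to_cam"],f[n].keys())
E
```

```text
{'time_s': 0.0, 'q': array([-1.33349602,  0.41801365, -0.010301  ,  1.61420181,  0.00473606,
        1.11068213, -0.05298414]), 'joint_vel': array([-0.0001436 ,  0.0001424 , -0.00085995, -0.00178766,  0.00072085,
       -0.00059268,  0.00153567]), 'joint_efforts': array([-9.60759498e-04, -8.64455295e+01,  6.78477455e-01, -4.34889793e+01,
        1.90712954e-02,  7.48497230e-03,  2.83202854e-05]), 'eef_pos': array([171.92417963, 600.51491431, 230.62390966]), 'tcp_rot': array([ 1.38930055e-01,  9.90301989e-01, -6.40617487e-04, -2.57571257e-05]), 'contact_force': array([-0.51917525, -0.10177612, -0.15433143]), 'moment': array([-0.03115906, -0.01759215,  0.00486603]), 'finger_force': 0.0, 'finger_gap': 85.16744167519248}
scene [[405.42014157   0.         274.8659788 ]
 [  0.         405.42014157 216.32136694]
 [  0.           0.           1.        ]] [[-3.39712266e-01  9.40329932e-01 -1.93699694e-02  1.93754099e+02]
 [-6.79505650e-01 -2.31141133e-01  6.96308730e-01  3.02398615e+02]
 [ 6.50282744e-01  2.49706620e-01  7.17480980e-01 -1.06641406e+03]
 [ 0.00000000e+00  0.00000000e+00  0.00000000e+00  1.00000000e+00]] dict_keys(['color', 'range_z', 'intrinsics', 'world_to_cam'])
top [[406.58158646   0.         286.01239305]
 [  0.         406.58158646 212.01503483]
 [  0.           0.           1.        ]] [[-2.80410688e-03 -9.99989961e-01 -3.49485938e-03 -8.81365284e+00]
 [ 9.91416128e-01 -3.23686203e-03  1.30704186e-01 -5.13214589e+02]
 [-1.30714187e-01 -3.09835145e-03  9.91415252e-01 -7.16288167e+02]
 [ 0.00000000e+00  0.00000000e+00  0.00000000e+00  1.00000000e+00]] dict_keys(['color', 'range_z', 'intrinsics', 'world_to_cam'])
```

View pics/top0.png

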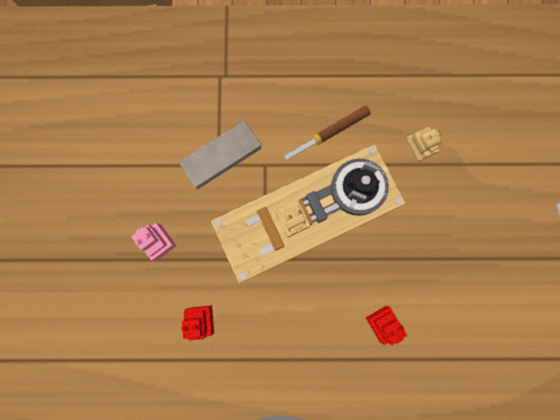

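View pics/scene0.png

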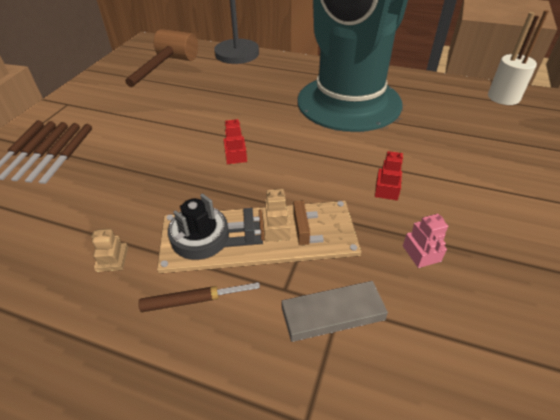

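The top view shows the knob at about (362,184), the jaw at (317,205), the cat at (293,217) and the fence at (270,228). The gouge lies at (330,130), the finished cat at (425,143) and the stone at (220,153). Next I'll measure the clamp pose from the depth image.

```bash
cat > h.py <<'E'
import numpy as np,cv2
def cloud(f,T=None):
    z=f["range_z"];v,u=np.mgrid[:z.shape[0],:z.shape[1]];K=f["intrinsics"]
    p=np.stack([(u-K[0,2])*z/K[0,0],-(v-K[1,2])*z/K[1,1],-z,np.ones_like(z)],-1)
    T=np.linalg.inv(f["world_to_cam"]) if T is None else T
    w=(p@T.T)[...,:3]; w[z<=0]=np.nan
    return w
E
python3 - <<'E'
import pickle;from h import *
from scipy.optimize import least_squares
f=pickle.load(open("f0.pkl","rb"))
for n in f:
    w=cloud(f[n]);z=w[...,2]
    c=w[184,362] if n=="top" else w[205,200]
    print(n,"table",np.nanmedian(z),"knob px",c)
    d=np.hypot(w[...,0]-c[0],w[...,1]-c[1])
    m=(z>8)&(z<16)&(d<350)
    m=m.astype(np.uint8);k,l,s,_=cv2.connectedComponentsWithStats(m)
    i=1+np.argmax(s[1:,4]);P=w[l==i][:,:2].astype(np.float32)
    m2=(z>8)&(z<100)&(d<320);k,l,s,_=cv2.connectedComponentsWithStats(m2.astype(np.uint8));i=1+np.argmax(s[1:,4])
    Q=w[(l==i)&(z<17)][:,:2].astype(np.float32)
    r=cv2.minAreaRect(Q);print(" rect",r, np.median(z[(l==i)&(z<17)]))
    H=w[(z>33)&(z<52)&(d<70)][:,:2]
    g=lambda p:np.hypot(*(H-p[:2]).T)-p[2]
    print(" hsg rect",cv2.minEnclosingCircle(H.astype(np.float32)),len(H))
    for lo,hi in((84,100),(60,84)):
        K=w[(z>lo)&(z<hi)&(d<60)];print(" top",lo,len(K),K.mean(0) if len(K) else 0, cv2.minAreaRect(K[:,:2].astype(np.float32)) if len(K) else 0)
E
```

```text
scene table -0.9631498420253024 knob px [ 555.33799102 -136.14506685   89.52743466]
 rect ((516.9701538085938, -52.789276123046875), (132.6258087158203, 350.136962890625), 25.508548736572266) 11.060308266049788
 hsg rect ((554.5506591796875, -134.04103088378906), 67.64186096191406) 1443
 top 84 477 [ 564.0882271  -145.78060554   89.42738522] ((562.7061157226562, -146.4009552001953), (42.31340789794922, 64.40261840820312), 75.57872009277344)
 top 60 476 [ 572.33735974 -139.39236946   73.26535226] ((565.0543212890625, -144.71090698242188), (46.22843933105469, 65.95199584960938), 40.77853012084961)
top table -0.3406501644948321 knob px [ 553.66997826 -141.1004109    91.20927685]
 rect ((515.732421875, -53.22850036621094), (130.00430297851562, 350.2042236328125), 25.339088439941406) 11.513909650341134
 hsg rect ((560.3602294921875, -148.0651397705078), 53.00183868408203) 1671
 top 84 575 [ 559.95291436 -146.9456253    89.96169478] ((560.5294189453125, -146.77000427246094), (44.827186584472656, 61.975364685058594), 66.93656158447266)
 top 60 244 [ 554.98762628 -143.62365624   75.56062531] ((558.6822509765625, -146.60475158691406), (50.45772171020508, 60.754451751708984), 60.714080810546875)
```

```bash
cat >> h.py <<'E'
from scipy.spatial.transform import Rotation as Ro
def down(yaw_y):  # tool down, tool y axis at yaw (deg)
    a=np.radians(yaw_y);y=np.array([np.cos(a),np.sin(a),0]);z=np.array([0,0,-1.])
    return Ro.from_matrix(np.stack([np.cross(y,z),y,z],1))
def plan(p,q,tp,yaw):
    R=Ro.from_quat(q);d=R.inv()
    t=(R.inv()*down(yaw)).as_rotvec(degrees=True)/90
    return np.round(t,4),np.round(d.apply(np.array(tp)-p)/150,4)
E
python3 - <<'E'
from h import *
p=np.array([171.99,600.85,231.26]);q=[.13893,.9903,-.00064,0]
print(plan(p,q,[560.6,-147.6,220],-24.5))
E
```

```text
(array([-5.0000e-04,  8.0000e-04,  1.0948e+00]), array([-3.8637, -4.0841,  0.0809]))
```

Request:
arm_command:
  motion:
    - [0,0,0,-0.965,-1,0.02,1]
    - [0,0,0,-0.965,-1,0.02,1]
    - [0,0,0,-0.965,-1,0.02,1]
    - [0,0,0,-0.965,-1,0.02,1]
    - [0,0,0,-0.965,-1,0.02,1]

```text
time_s: 0.6
eef_pos: [272.6, 412.1, 228.2]
tcp_rot: [0.142, 0.99, -0.001, 0.0]
contact_force: [-0.1, 0.6, 0.2]
finger_gap: 85.3
finger_force: 0.0
```

Request:
arm_command:
  motion:
    - [0,0,0,-0.965,-1,0.02,1]
    - [0,0,0,-0.965,-1,0.02,1]
    - [0,0,0,-0.965,-1,0.02,1]
    - [0,0,0,-0.965,-1,0.02,1]
    - [0,0,0,-0.965,-1,0.02,1]
    - [0,0,0,-0.965,-1,0.02,1]

```text
time_s: 1.2
eef_pos: [368.3, 231.6, 225.3]
tcp_rot: [0.14, 0.99, -0.0, 0.0]
contact_force: [-0.4, 0.4, 0.1]
finger_gap: 85.6
finger_force: 0.0
```

Request:
arm_command:
  motion:
    - [0,0,0,-0.965,-1,0.02,1]
    - [0,0,0,-0.965,-1,0.02,1]
    - [0,0,0,-0.965,-1,0.02,1]
    - [0,0,0,-0.965,-1,0.02,1]
    - [0,0,0,-0.965,-1,0.02,1]
    - [0,0,0,-0.965,-1,0.02,1]

```text
time_s: 1.8
eef_pos: [466.0, 48.8, 222.0]
tcp_rot: [0.139, 0.99, -0.0, -0.0]
contact_force: [-0.3, 1.4, 0.1]
finger_gap: 85.3
finger_force: 0.0
```

Request:
arm_command:
  motion:
    - [0,0,0.1,-0.965,-1,0.02,1]
    - [0,0,0.2,-0.965,-1,0.02,1]
    - [0,0,0.3,-0.965,-1,0.02,1]
    - [0,0,0.4,-0.965,-1,0.02,1]
    - [0,0,0.5,-0.965,-1,0.02,1]
    - [0,0,0.6,-0.965,-1,0.02,1]
    - [0,0,0.7,-0.965,-1,0.02,1]
    - [0,0,0.8,-0.965,-1,0.02,1]
    - [0,0,0.9,-0.965,-1,0.02,1]
    - [0,0,1,-0.965,-1,0.02,1]
    - [0,0,1,-0.965,-1,0.02,1]
    - [0,0,1,-0.965,-1,0.02,1]

```text
time_s: 3.0
eef_pos: [564.0, -132.3, 218.7]
tcp_rot: [0.798, 0.603, -0.0, -0.001]
contact_force: [-0.5, 0.9, -0.4]
finger_gap: 85.1
finger_force: 0.0
```

Run:
```python
from bench import sensors, grab_frame
from h import *;import pickle
o=sensors.get_obs();f=grab_frame("wrist");t=grab_frame("top")
pickle.dump((o,f,t),open("f1.pkl","wb"))
cv2.imwrite("pics/w1.png",f["color"]);print(f["tool_from_camera"],f["intrinsics"],f.keys(),o["eef_pos"],o["tcp_rot"],o["q"],o["contact_force"],o["moment"])
T=np.eye(4);T[:3,:3]=Ro.from_quat(o["tcp_rot"]).as_matrix();T[:3,3]=o["eef_pos"]
w=cloud(f,T@f["tool_from_camera"]);z=w[...,2]
d=np.hypot(w[...,0]-560.6,w[...,1]+147.6)
print(np.nanpercentile(z[d<60],[5,50,95]))
for lo,hi in((86,100),(65,86)):
    K=w[(z>lo)&(z<hi)&(d<60)];print(len(K),cv2.minAreaRect(K[:,:2].astype(np.float32)) if len(K) else 0)
H=w[(z>33)&(z<52)&(d<65)][:,:2].astype(np.float32);print(len(H),cv2.minEnclosingCircle(H) if len(H) else 0)
print(plan(o["eef_pos"],o["tcp_rot"],[560.6,-147.6,220],-24.5))
```

```text
[[ 3.24884618e-04  9.50396690e-01  3.11040231e-01  8.02329256e+01]
 [ 9.99999939e-01 -3.49188591e-04  2.24507367e-05  5.26304736e-01]
 [ 1.29948806e-04  3.11040205e-01 -9.50396746e-01 -1.43012445e+02]
 [ 0.00000000e+00  0.00000000e+00  0.00000000e+00  1.00000000e+00]] [[306.38996432   0.         279.1976058 ]
 [  0.         306.38996432 205.96455567]
 [  0.           0.           1.        ]] dict_keys(['color', 'range_z', 'intrinsics', 'tool_from_camera']) [ 563.95410447 -132.29714943  218.71859262] [ 7.97867804e-01  6.02832089e-01 -2.05803560e-04 -6.30271455e-04] [-0.44618046  0.45345789  0.82142612  1.76412262 -0.37099337  1.08785134
  0.22445932] [-0.51952705  0.87797081 -0.42485335] [ 0.05396249 -0.00215204  0.0249536 ]
[ 39.99160345 291.35403976 312.65643906]
1704 ((562.1273803710938, -145.94224548339844), (40.857391357421875, 63.866233825683594), 73.56293487548828)
606 ((561.2272338867188, -146.1808319091797), (49.27707290649414, 61.742591857910156), 65.05352783203125)
4492 ((561.4639892578125, -146.8064727783203), 52.78947448730469)
(array([-0.0008, -0.0002,  0.0961]), array([-0.1042,  0.0063, -0.0086]))
```

View pics/w1.png

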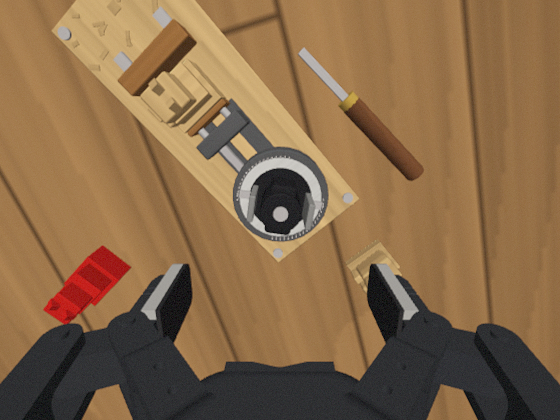

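The wrist view shows the knob at about (281,200), with its tabs left and right at (250,200) and (310,205), in line with the fingers. The path down is clear.

Request:
arm_command:
  motion:
    - [0,0,0.096,-0.1,0.008,0,1]
    - [0,0,0.096,-0.1,0.008,0,1]
    - [0,0,0.096,-0.1,0.008,0.2,1]
    - [0,0,0.096,-0.1,0.008,0.4,1]
    - [0,0,0.096,-0.1,0.008,0.5,1]
    - [0,0,0.096,-0.1,0.008,0.5,1]
    - [0,0,0.096,-0.1,0.008,0.5,1]

```text
time_s: 3.8
eef_pos: [561.0, -150.1, 145.2]
tcp_rot: [0.841, 0.541, 0.0, 0.0]
contact_force: [-0.3, -0.5, 0.0]
finger_gap: 85.4
finger_force: 0.0
```

Run:
```python
from bench import sensors, grab_frame
from h import *
o=sensors.get_obs();f=grab_frame("wrist")
cv2.imwrite("pics/w2.png",f["color"])
T=np.eye(4);T[:3,:3]=Ro.from_quat(o["tcp_rot"]).as_matrix();T[:3,3]=o["eef_pos"]
w=cloud(f,f["tool_from_camera"]);z=218-75-w[...,2]
W=cloud(f,T@f["tool_from_camera"]);z=W[...,2]
d=np.hypot(W[...,0]-561,W[...,1]+147)
for lo,hi in((86,96),(65,86)):
    m=(z>lo)&(z<hi)&(d<50);K=w[m]
    if len(K): print(len(K),"tool xy",np.percentile(K[:,:2],[.5,99.5],axis=0),cv2.minAreaRect(K[:,:2].astype(np.float32)))
m=(z>36)&(z<52)&(d<65);print("ring tool",cv2.minEnclosingCircle(w[m][:,:2].astype(np.float32)))
print("ring world",cv2.minEnclosingCircle(W[m][:,:2].astype(np.float32)),o["eef_pos"],o["tcp_rot"],o["q"])
print(plan(o["eef_pos"],o["tcp_rot"],[561,-147,58],-24.5))
```

```text
3127 tool xy [[-15.62323152 -31.47694448]
 [ 22.78822044  29.58477609]] ((3.452604293823242, -1.0098896026611328), (44.371219635009766, 62.08745193481445), 0.813615083694458)
1067 tool xy [[-20.88205434 -30.793981  ]
 [ 27.86975382  29.22522204]] ((3.525106430053711, -0.4117107391357422), (61.69796371459961, 49.384246826171875), 89.36920928955078)
ring tool ((2.9211957454681396, -0.8262181878089905), 52.917022705078125)
ring world ((561.4879760742188, -147.14566040039062), 52.91697692871094) [ 560.96990372 -150.11659473  145.1887413 ] [8.41164137e-01 5.40779811e-01 1.51832137e-04 2.59791456e-04] [-0.38707623  0.555812    0.79580292  1.82526337 -0.47722573  0.96230736
  0.18648536]
(array([ 0.0004,  0.    , -0.0003]), array([ 0.019 , -0.0088,  0.5813]))
```

View pics/w2.png

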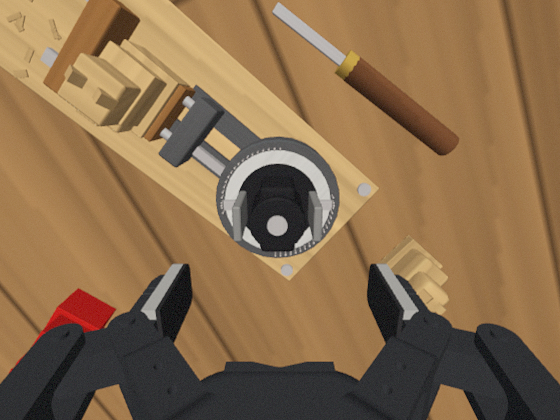

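The wrist view shows the knob about 3 mm forward (+x) of the tool and 0.8 mm off in y. I'll correct that and descend.

Request:
arm_command:
  motion:
    - [0,0,0,0.021,-0.006,0.1,1]
    - [0,0,0,0.021,-0.006,0.25,1]
    - [0,0,0,0.021,-0.006,0.4,1]
    - [0,0,0,0.021,-0.006,0.5,1]
    - [0,0,0,0.021,-0.006,0.58,1]
    - [0,0,0,0.021,-0.006,0.58,1]
    - [0,0,0,0.021,-0.006,0.58,1]

```text
time_s: 4.55
eef_pos: [561.3, -147.1, 57.8]
tcp_rot: [0.842, 0.54, 0.0, 0.0]
contact_force: [-0.8, 0.3, 0.4]
finger_gap: 85.5
finger_force: 0.0
```

Request:
arm_command:
  motion:
    - [0,0,0,0,0,0,0.5]
    - [0,0,0,0,0,0,0.48]
    - [0,0,0,0,0,0,0.46]
    - [0,0,0,0,0,0,0.46]
  grip_force: 20

```text
time_s: 4.95
eef_pos: [561.1, -146.7, 57.6]
tcp_rot: [0.842, 0.54, 0.0, 0.0]
contact_force: [-1.9, 0.3, 0.7]
finger_gap: 62.6
finger_force: 0.8
```

Request:
arm_command:
  motion:
    - [0,0,0,0,0,0,0.42]
    - [0,0,0,0,0,0,0.4]
    - [0,0,0,0,0,0,0.4]

```text
time_s: 5.25
eef_pos: [561.3, -146.9, 57.7]
tcp_rot: [0.842, 0.54, 0.0, 0.0]
contact_force: [-0.9, 1.4, 6.9]
finger_gap: 60.1
finger_force: 5.3
```

```bash
cat >> h.py <<'E'
def rd(n=1):
    from bench import sensors
    o=sensors.get_obs();R=Ro.from_quat(o["tcp_rot"]).inv()
    yv=R.inv().apply([0,1,0])
    print(o["time_s"],"F tool",R.apply(o["contact_force"]).round(2),"M world",o["moment"].round(3),"gap",round(o["finger_gap"],2),"ff",round(o["finger_force"],2),"pos",o["eef_pos"].round(2),"yaw",round(np.degrees(np.arctan2(yv[1],yv[0])),2),"q7",o["q"].round(2))
E
python3 -c "from h import *;rd()"
```

```text
5.25 F tool [ 0.86 -1.38 -6.88] M world [0.277 0.313 0.005] gap 60.06 ff 5.26 pos [ 561.34 -146.9    57.66] yaw -24.61 q7 [-0.32  0.67  0.7   1.87 -0.59  0.81  0.26]
```

Request:
arm_command:
  motion:
    - [0,0,0,0,-0.002,0,0.36]
    - [0,0,0,0,-0.002,0,0.32]
    - [0,0,0,0,-0.002,0,0.28]
    - [0,0,0,0,-0.002,0,0.2]
    - [0,0,0,0,-0.002,0,0.2]
  grip_force: 35

```text
time_s: 5.75
eef_pos: [561.0, -146.7, 58.3]
tcp_rot: [0.842, 0.54, 0.0, -0.0]
contact_force: [-7.5, 3.8, 23.0]
finger_gap: 52.4
finger_force: 32.5
```

```bash
python3 -c "from h import *;rd()"
```

```text
5.75 F tool [  0.39  -8.38 -23.02] M world [ 0.907  1.785 -0.047] gap 52.41 ff 32.54 pos [ 561.02 -146.73   58.32] yaw -24.62 q7 [-0.32  0.67  0.7   1.87 -0.59  0.81  0.26]
```

Request:
arm_command:
  motion:
    - [0,0,0,0,-0.002,-0.0045,0.2]
    - [0,0,0,0,-0.002,-0.0045,0.2]

```text
time_s: 5.95
eef_pos: [560.9, -146.7, 58.7]
tcp_rot: [0.842, 0.54, 0.0, 0.0]
contact_force: [-3.4, 1.3, 12.9]
finger_gap: 52.0
finger_force: 38.4
```

```bash
python3 -c "from h import *;rd()"
```

```text
5.95 F tool [ -0.23  -3.63 -12.92] M world [0.329 0.727 0.012] gap 51.95 ff 38.39 pos [ 560.94 -146.72   58.69] yaw -24.61 q7 [-0.32  0.67  0.7   1.87 -0.58  0.81  0.26]
```

Request:
arm_command:
  motion:
    - [0,0,0.03,0,0,0,0.2]
    - [0,0,0.06,0,0,0,0.2]
    - [0,0,0.09,0,0,0,0.2]
    - [0,0,0.125,0,0,0,0.2]
    - [0,0,0.125,0,0,0,0.2]

```text
time_s: 6.45
eef_pos: [561.1, -146.8, 58.7]
tcp_rot: [0.891, 0.454, 0.001, 0.001]
contact_force: [-2.2, 2.5, 12.2]
finger_gap: 51.9
finger_force: 38.2
```

Run:
```python
from h import *;rd()
from bench import grab_frame
import pickle
t=grab_frame("top");pickle.dump(t,open("t1.pkl","wb"));rd()
```

```text
6.45 F tool [  0.76  -3.22 -12.16] M world [0.235 0.377 0.005] gap 51.88 ff 38.2 pos [ 561.14 -146.82   58.7 ] yaw -35.98 q7 [-0.35  0.69  0.75  1.87 -0.63  0.83  0.1 ]
6.5 F tool [-1.000e-02 -1.150e+00 -1.193e+01] M world [0.216 0.387 0.007] gap 52.41 ff 38.1 pos [ 561.1  -146.84   58.69] yaw -35.9 q7 [-0.35  0.69  0.75  1.87 -0.63  0.83  0.1 ]
```

Request:
arm_command:
  motion:
    - [0,0,0.03,0,0,0,0.2]
    - [0,0,0.06,0,0,0,0.2]
    - [0,0,0.09,0,0,0,0.2]
    - [0,0,0.125,0,0,0,0.2]
    - [0,0,0.125,0,0,0,0.2]

```text
time_s: 7.0
eef_pos: [561.3, -147.0, 58.7]
tcp_rot: [0.931, 0.365, 0.001, 0.001]
contact_force: [0.2, 0.2, 10.7]
finger_gap: 52.0
finger_force: 37.8
```

Run:
```python
from h import *;rd()
from bench import grab_frame
import pickle
w=grab_frame("wrist");cv2.imwrite("pics/w3.png",w["color"]);rd()
```

```text
7.0 F tool [  0.24   0.02 -10.74] M world [ 0.044  0.064 -0.033] gap 51.97 ff 37.8 pos [ 561.29 -146.98   58.72] yaw -47.23 q7 [-0.38  0.71  0.8   1.87 -0.67  0.85 -0.07]
7.05 F tool [ -0.49  -0.15 -10.23] M world [-0.024  0.028 -0.023] gap 51.67 ff 37.68 pos [ 561.25 -147.01   58.71] yaw -47.15 q7 [-0.38  0.71  0.79  1.87 -0.67  0.85 -0.07]
```

View pics/w3.png

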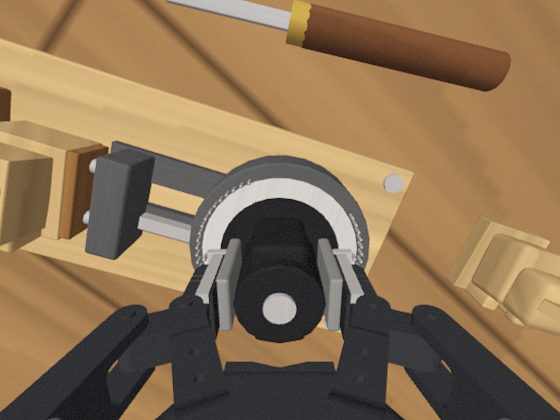

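The fingers sit squarely on both tabs, at (225,290) and (335,290), and the jaw's pad at (85,195) has reached the cat. I'll keep turning.

Request:
arm_command:
  motion:
    - [0,0,0.03,0,0,0,0.2]
    - [0,0,0.06,0,0,0,0.2]
    - [0,0,0.06,0,0,0,0.2]

```text
time_s: 7.35
eef_pos: [561.3, -147.1, 58.7]
tcp_rot: [0.947, 0.32, 0.001, 0.001]
contact_force: [1.3, -0.8, 9.6]
finger_gap: 52.0
finger_force: 37.6
```

Run:
```python
from h import *;rd()
from bench import grab_frame
import pickle
grab_frame("top");rd();t=grab_frame("top");pickle.dump(t,open("t2.pkl","wb"));rd()
```

```text
7.35 F tool [ 0.51  1.44 -9.61] M world [-0.079 -0.027 -0.018] gap 52.04 ff 37.57 pos [ 561.33 -147.06   58.72] yaw -52.62 q7 [-0.4   0.72  0.82  1.87 -0.69  0.85 -0.15]
7.4 F tool [ 0.22  0.56 -9.76] M world [-0.134 -0.064 -0.027] gap 51.76 ff 37.46 pos [ 561.33 -147.06   58.73] yaw -52.54 q7 [-0.4   0.72  0.82  1.87 -0.69  0.85 -0.14]
7.45 F tool [ 0.43 -0.92 -9.69] M world [-0.127 -0.051 -0.004] gap 51.96 ff 37.41 pos [ 561.34 -147.1    58.74] yaw -52.53 q7 [-0.4   0.72  0.82  1.87 -0.69  0.85 -0.14]
```

Request:
arm_command:
  motion:
    - [0,0,0.03,0,0,0,0.2]
    - [0,0,0.065,0,0,0,0.2]
    - [0,0,0.065,0,0,0,0.2]

```text
time_s: 7.75
eef_pos: [561.4, -147.2, 58.7]
tcp_rot: [0.962, 0.272, 0.001, 0.001]
contact_force: [0.8, 0.1, 10.4]
finger_gap: 52.0
finger_force: 37.4
```

Run:
```python
from h import *;rd()
from bench import grab_frame
import pickle
grab_frame("top");rd();t=grab_frame("top");pickle.dump(t,open("t3.pkl","wb"));rd()
f=pickle.load(open("f1.pkl","rb"))[2]
for i,x in enumerate((f,pickle.load(open("t2.pkl","rb")),t)):
    # height profile along the clamp's y
    w=cloud(x);a=np.radians(25.4);d=w[...,:2]-[561.2,-147.2]
    y=-d[...,0]*np.sin(a)+d[...,1]*np.cos(a);X=d[...,0]*np.cos(a)+d[...,1]*np.sin(a);z=w[...,2]
    for lo,hi in((22,44),(46,100)):
        m=(abs(X)<40)&(z>lo)&(z<hi)&(y>62)&(y<230);print(i,lo,np.histogram(y[m],np.arange(62,212,4))[0],y[m].mean().round(1))
```

```text
7.75 F tool [  0.79   0.33 -10.35] M world [-0.238 -0.216 -0.071] gap 52.03 ff 37.41 pos [ 561.41 -147.16   58.74] yaw -58.49 q7 [-0.41  0.73  0.84  1.87 -0.71  0.86 -0.23]
7.8 F tool [ 0.13  1.1  -9.63] M world [-0.278 -0.176 -0.044] gap 52.16 ff 37.28 pos [ 561.37 -147.17   58.73] yaw -58.41 q7 [-0.41  0.73  0.84  1.87 -0.71  0.86 -0.23]
7.85 F tool [ 0.08  1.22 -8.01] M world [-0.208 -0.221  0.013] gap 51.85 ff 37.22 pos [ 561.4  -147.17   58.73] yaw -58.38 q7 [-0.41  0.73  0.84  1.87 -0.71  0.86 -0.23]
0 22 [0 0 0 0 0 0 0 0 0 0 0 0 0 0 0 0 0 0 0 0 0 0 0 0 0 0 0 0 0 1 0 0 0 0 0 0 0] 181.8
0 46 [0 0 0 0 0 0 0 0 0 0 0 0 0 0 0 0 0 0 0 0 0 0 0 0 0 0 0 0 0 0 1 3 1 0 0 0 0] 187.8
1 22 [0 0 0 0 0 0 0 0 0 0 0 0 0 0 0 0 0 0 0 0 0 0 0 0 0 0 0 0 0 0 0 0 0 0 0 0 0] nan
1 46 [0 0 0 0 0 0 0 0 0 0 0 0 0 0 0 0 0 0 0 0 0 0 0 0 0 0 0 0 0 0 0 0 0 0 0 0 0] nan
2 22 [0 0 0 0 0 0 0 0 0 0 0 0 0 0 0 0 0 0 0 0 0 0 0 0 0 0 0 0 0 0 0 0 0 0 0 0 0] nan
2 46 [0 0 0 0 0 0 0 0 0 0 0 0 0 0 0 0 0 0 0 0 0 0 0 0 0 0 0 0 0 0 0 0 0 0 0 0 0] nan<stdin>:11: RuntimeWarning: Mean of empty slice.
  ret = ret.dtype.type(ret / rcount)
```

Run:
```python
from h import *;import pickle
from bench import sensors,grab_frame
f0=pickle.load(open("f0.pkl","rb"));o,w1,_=pickle.load(open("f1.pkl","rb"))
def TM(o):
    T=np.eye(4);T[:3,:3]=Ro.from_quat(o["tcp_rot"]).as_matrix();T[:3,3]=o["eef_pos"];return T
o2=sensors.get_obs();w2=grab_frame("wrist");cv2.imwrite("pics/w4.png",w2["color"]);pickle.dump((o2,w2),open("w4.pkl","wb"))
C={"top0":cloud(f0["top"]),"scene0":cloud(f0["scene"]),"wrist1":cloud(w1,TM(o)@w1["tool_from_camera"]),"wrist4":cloud(w2,TM(o2)@w2["tool_from_camera"])}
a=np.radians(25.4)
for n,w in C.items():
    d=w[...,:2]-[561.2,-147.2]
    y=-d[...,0]*np.sin(a)+d[...,1]*np.cos(a);X=d[...,0]*np.cos(a)+d[...,1]*np.sin(a);z=w[...,2]
    b=(abs(X)<60)&(z>7)&(z<16)&(y>200)&(y<300)
    m=(abs(X)>27)&(abs(X)<39)&(z>42)&(z<50)&(y>150)&(y<205)
    j=(abs(X)<40)&(z>40)&(z<54)&(y>70)&(y<130)
    c=(abs(X)<15)&(z>60)&(y>105)&(y<180)
    p=lambda m:np.percentile(y[m],[1,50,99]).round(1) if m.sum()>5 else None
    print(n,"board end",p(b),"fence",m.sum(),p(m),"jaw",p(j),"cat",p(c))
```

```text
top0 board end [200.9 241.3 278.6] fence 143 [159.4 182.6 192.5] jaw [ 80.8  94.9 121.5] cat [123.6 139.9 155.5]
scene0 board end [200.7 240.8 277.7] fence 114 [172.6 182.5 192.1] jaw [ 80.8  95.8 128.8] cat [121.3 137.4 154.3]
wrist1 board end [201.8 234.9 277.7] fence 615 [173.2 182.7 192.8] jaw [ 81.1  97.3 127.4] cat [121.9 136.2 154.1]
wrist4 board end None fence 0 None jaw [ 87.9 103.8 129.1] cat [127.1 128.2 129.6]
```

The depth images put the fence face at about y = 172.8 mm, so I expect contact near 0.91 rad and 15 N near 1.27 rad. I'll go to 9 teeth and average the moment.

Request:
arm_command:
  motion:
    - [0,0,0.03,0,0,0,0.2]
    - [0,0,0.06,0,0,0,0.2]
    - [0,0,0.09,0,0,0,0.2]
    - [0,0,0.12,0,0,0,0.2]
    - [0,0,0.15,0,0,0,0.2]
    - [0,0,0.186,0,0,0,0.2]
    - [0,0,0.186,0,0,0,0.2]

```text
time_s: 8.6
eef_pos: [561.5, -147.5, 58.8]
tcp_rot: [0.992, 0.128, 0.001, 0.001]
contact_force: [1.0, -1.7, 7.3]
finger_gap: 51.7
finger_force: 36.9
```

```bash
cat >> h.py <<'E'
def avg(n=12):
    from bench import sensors,grab_frame
    L=[]
    for i in range(n):
        o=sensors.get_obs();R=Ro.from_quat(o["tcp_rot"]);yv=R.apply([0,1,0])
        L.append(np.r_[R.inv().apply(o["contact_force"]),o["moment"],np.degrees(np.arctan2(yv[1],yv[0])),o["finger_gap"],o["finger_force"]]);grab_frame("wrist")
    L=np.array(L);print(o["time_s"],"F",L.mean(0)[:3].round(2),"M",L.mean(0)[3:6].round(3),"+-",(L.std(0)[5]/n**.5).round(3),"yaw",L.mean(0)[6].round(2),"turned",np.radians(-24.61-L.mean(0)[6]).round(4),"gap,ff",L.mean(0)[7:].round(2),"q7",o["q"][6].round(2),"pos",o["eef_pos"].round(2))
E
python3 -c "from h import *;avg()"
```

```text
9.15 F [ 1.57  3.22 -6.61] M [-0.676 -0.521 -0.019] +- 0.008 yaw -75.13 turned 0.8818 gap,ff [51.95 36.69] q7 -0.47 pos [ 561.48 -147.47   58.75]
```

Request:
arm_command:
  motion:
    - [0,0,0.03,0,0,0,0.2]
    - [0,0,0.06,0,0,0,0.2]
    - [0,0,0.09,0,0,0,0.2]
    - [0,0,0.125,0,0,0,0.2]
    - [0,0,0.125,0,0,0,0.2]

```text
time_s: 9.7
eef_pos: [561.5, -147.7, 58.8]
tcp_rot: [1.0, 0.031, 0.001, 0.001]
contact_force: [2.9, -3.6, 6.9]
finger_gap: 51.9
finger_force: 36.7
```

```bash
python3 -c "from h import *;avg()"
```

```text
10.25 F [ 2.73  4.54 -5.6 ] M [-0.995 -0.604  0.028] +- 0.007 yaw -86.39 turned 1.0782 gap,ff [52.01 36.45] q7 -0.64 pos [ 561.51 -147.67   58.76]
```

Request:
arm_command:
  motion:
    - [0,0,0.03,0,0,0,0.2]
    - [0,0,0.0625,0,0,0,0.2]
    - [0,0,0.0625,0,0,0,0.2]

```text
time_s: 10.6
eef_pos: [561.5, -147.8, 58.8]
tcp_rot: [1.0, -0.018, 0.001, 0.001]
contact_force: [3.9, -5.4, 6.8]
finger_gap: 51.8
finger_force: 36.9
```

```bash
python3 -c "from h import *;avg(16)"
```

```text
11.35 F [ 3.59  5.   -5.23] M [-1.12  -0.644  0.081] +- 0.005 yaw -92.01 turned 1.1763 gap,ff [51.97 36.62] q7 -0.72 pos [ 561.53 -147.82   58.8 ]
```

Request:
arm_command:
  motion:
    - [0,0,0.03,0,0,0,0.2]
    - [0,0,0.0625,0,0,0,0.2]
    - [0,0,0.0625,0,0,0,0.2]

```text
time_s: 11.7
eef_pos: [561.5, -147.9, 58.8]
tcp_rot: [0.998, -0.067, 0.001, 0.001]
contact_force: [3.7, -5.1, 6.0]
finger_gap: 52.0
finger_force: 37.0
```

Run:
```python
from h import *;avg(16)
from bench import sensors,grab_frame
import pickle
o=sensors.get_obs();w=grab_frame("wrist");s=grab_frame("scene");t=grab_frame("top");pickle.dump((o,w,s,t),open("f5.pkl","wb"))
f0=pickle.load(open("f0.pkl","rb"))
a=cv2.resize(f0["scene"]["color"][175:285,140:370],None,fx=3.3,fy=2.6)
cv2.imwrite("pics/c5.png",np.vstack([cv2.resize(s["color"][175:285,140:370],None,fx=3.3,fy=2.6,interpolation=3),cv2.resize(w["color"],(400,300))[:, :400].repeat(1,0) if 0 else a]))
cv2.imwrite("pics/w5.png",np.hstack([cv2.resize(pickle.load(open("w4.pkl","rb"))[1]["color"],(400,300)),cv2.resize(w["color"],(400,300))]))
```

```text
12.45 F [ 4.07  5.   -5.21] M [-1.271 -0.656  0.127] +- 0.008 yaw -97.63 turned 1.2745 gap,ff [52.02 36.75] q7 -0.81 pos [ 561.51 -147.86   58.79]
```

View pics/c5.png

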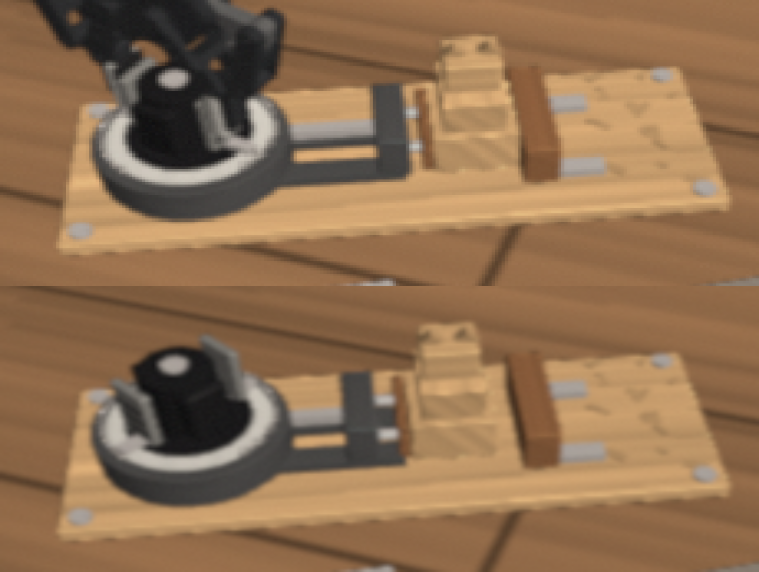

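View pics/w5.png

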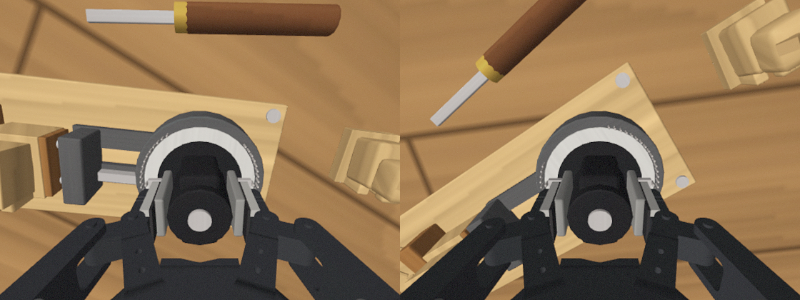

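The scene view shows the cat against the fence, with the gap between steel jaw and pad narrowed from about x 372–393 to 407–417 in the crop. I'll measure the spring compression from rectified images.

Run:
```python
from h import *;import pickle
f0=pickle.load(open("f0.pkl","rb"))["scene"];o,w,s,t=pickle.load(open("f5.pkl","rb"))
a=np.radians(25.4)
def rect(f,z):
    y=np.arange(70,205,.2);x=np.arange(-40,40,.5);Y,X=np.meshgrid(y,x)
    W=np.stack([561.2+X*np.cos(a)-Y*np.sin(a),-147.2+X*np.sin(a)+Y*np.cos(a),0*X+z,1+0*X],-1)@f["world_to_cam"].T
    u=f["intrinsics"][0,0]*W[...,0]/-W[...,2]+f["intrinsics"][0,2];v=-f["intrinsics"][1,1]*W[...,1]/-W[...,2]+f["intrinsics"][1,2]
    return cv2.remap(f["color"],u.astype(np.float32),v.astype(np.float32),cv2.INTER_CUBIC)
A,B=rect(f0,48),rect(s,48)
cv2.imwrite("pics/r.png",cv2.resize(np.vstack([A,B]),(775,600),interpolation=cv2.INTER_NEAREST))
```

```text
(no output)
```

View pics/r.png

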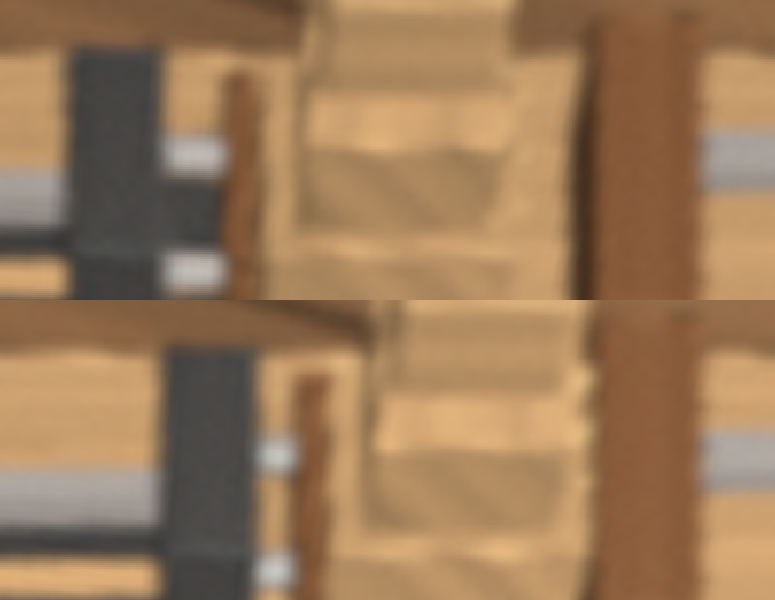

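The rectified view has the pins between jaw and pad shortening from 163–226 px to 256–297 px, so roughly 3.8 mm of compression. I'll refine that numerically.

```bash
cat >> h.py <<'E'
def rect(f,z,a=np.radians(25.4)):
    y=np.arange(70,205,.2);x=np.arange(-40,40,.5);Y,X=np.meshgrid(y,x)
    W=np.stack([561.2+X*np.cos(a)-Y*np.sin(a),-147.2+X*np.sin(a)+Y*np.cos(a),0*X+z,1+0*X],-1)@f["world_to_cam"].T
    u=f["intrinsics"][0,0]*W[...,0]/-W[...,2]+f["intrinsics"][0,2];v=-f["intrinsics"][1,1]*W[...,1]/-W[...,2]+f["intrinsics"][1,2]
    return cv2.cvtColor(cv2.remap(f["color"],u.astype(np.float32),v.astype(np.float32),cv2.INTER_CUBIC),cv2.COLOR_BGR2GRAY)
def edges(f,z=47):
    A=rect(f,z).astype(float)
    def e(r0,r1,lo,hi,sgn):  # mean profile edge, subpixel
        p=cv2.GaussianBlur(A[r0:r1].mean(0)[None],(1,11),0) if 0 else cv2.GaussianBlur(A[r0:r1].mean(0)[None],(11,1),2)
        g=sgn*np.gradient(p[0]);i0,i1=int((lo-70)/.2),int((hi-70)/.2);i=i0+np.argmax(g[i0:i1]);k=np.arange(i-4,i+5);wt=np.clip(g[k],0,None)
        return round(70+.2*(k*wt).sum()/wt.sum(),2)
    return e
E
python3 - <<'E'
from h import *;import pickle
f0=pickle.load(open("f0.pkl","rb"))["scene"];s=pickle.load(open("f5.pkl","rb"))[2]
for f,j,p in((f0,(94,102),(105,118)),(s,(108,118),(118,130))):
    e=edges(f)
    # rows: 160 over 300 px in view -> jaw top rows 25-60
    print("jaw front",e(22,36,*j,1),"pad back(rod)",e(78,86,*p,-1),e(78,86,*j,1),"rod rows2",e(138,148,*j,1),e(138,148,*p,-1),"pad rows 45-60 back",e(45,65,*p,-1),"pad front",e(45,65,p[0]+3,p[1]+3,1),"fence",e(30,150,170,177,-1),e(30,150,187,196,1))
E
```

```text
jaw front 98.41 pad back(rod) 108.8 98.41 rod rows2 98.4 108.6 pad rows 45-60 back 108.01 pad front 115.82 fence 169.96 192.21
jaw front 114.63 pad back(rod) 121.0 114.44 rod rows2 114.4 120.41 pad rows 45-60 back 120.59 pad front 127.37 fence 172.41 192.21
```

The estimates at 13 teeth are 12.3 N from vision and 11 N from torque. One more tooth should give about 15–16 N.

Request:
arm_command:
  motion:
    - [0,0,0.03,0,0,0,0.2]
    - [0,0,0.0625,0,0,0,0.2]
    - [0,0,0.0625,0,0,0,0.2]

```text
time_s: 12.95
eef_pos: [561.5, -148.0, 58.8]
tcp_rot: [0.993, -0.116, 0.001, 0.001]
contact_force: [3.3, -5.6, 6.2]
finger_gap: 51.8
finger_force: 37.1
```

Run:
```python
from h import *;import pickle;avg(16)
from bench import grab_frame
s=grab_frame("scene")
for f,j,p in((s,(109,119),(118,130)),):
    e=edges(f)
    print("jaw front",e(22,36,*j,1),"pad back(rod)",e(78,86,*p,-1),e(78,86,*j,1),"rod rows2",e(138,148,*j,1),e(138,148,*p,-1),"pad rows 45-60 back",e(45,65,*p,-1),"pad front",e(45,65,p[0]+3,p[1]+3,1))
```

```text
13.7 F [ 4.64  5.61 -4.97] M [-1.404 -0.638  0.191] +- 0.004 yaw -103.26 turned 1.3727 gap,ff [51.93 36.85] q7 -0.89 pos [ 561.48 -148.     58.81]
jaw front 116.21 pad back(rod) 121.01 116.02 rod rows2 115.63 120.42 pad rows 45-60 back 120.6 pad front 127.18
```

The torque reads about 15.7 N and vision about 16 N, at 14 teeth (1.372 rad). I'll relieve the sideways load and open.

Request:
arm_command:
  motion:
    - [0,0,0.003,0.001,0.0015,0,0.2]
    - [0,0,0.003,0.001,0.0015,0,0.2]
    - [0,0,0.003,0.001,0.0015,0,1]
    - [0,0,0.003,0.001,0.0015,0,1]
    - [0,0,0.003,0.001,0.0015,0,1]
    - [0,0,0.003,0.001,0.0015,0,1]
    - [0,0,0.003,0.001,0.0015,0,1]

```text
time_s: 14.5
eef_pos: [560.6, -146.8, 58.0]
tcp_rot: [0.993, -0.117, -0.0, -0.0]
contact_force: [0.1, -0.3, -0.6]
finger_gap: 85.8
finger_force: 0.0
```

Run:
```python
from h import *;rd()
from bench import grab_frame
s=grab_frame("scene");w=grab_frame("wrist");j,p=(109,119),(118,130)
cv2.imwrite("pics/w6.png",w["color"])
e=edges(s)
print("jaw front",e(22,36,*j,1),"pad back(rod)",e(78,86,*p,-1),e(78,86,*j,1),"rod rows2",e(138,148,*j,1),e(138,148,*p,-1),"pad back",e(45,65,*p,-1))
```

```text
14.5 F tool [0.22 0.29 0.62] M world [ 0.019 -0.038  0.035] gap 85.76 ff 0.0 pos [ 560.59 -146.76   57.99] yaw -103.49 q7 [-0.51  0.83  1.01  1.88 -0.87  0.95 -0.9 ]
jaw front 116.2 pad back(rod) 121.01 116.01 rod rows2 115.62 120.42 pad back 120.6
```

View pics/w6.png

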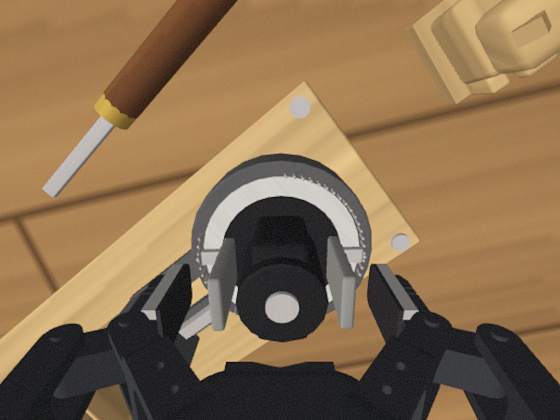

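The jaw hasn't moved and both tabs have sprung out, at (220,280) and (343,280), clear of the fingers. I'll lift straight up.

Request:
arm_command:
  motion:
    - [0,0,0,0,0,-0.1,1]
    - [0,0,0,0,0,-0.3,1]
    - [0,0,0,0,0,-0.6,1]
    - [0,0,0,0,0,-0.9,1]
    - [0,0,0,0,0,-1,1]
    - [0,0,0,0,0,-1,1]
    - [0,0,0,0,0,-1,1]

```text
time_s: 15.3
eef_pos: [560.4, -146.5, 207.8]
tcp_rot: [0.993, -0.117, -0.0, -0.0]
contact_force: [-0.7, 0.5, 0.4]
finger_gap: 85.3
finger_force: 0.0
```

Run:
```python
from h import *;rd()
from bench import sensors,grab_frame
o=sensors.get_obs();w=grab_frame("wrist")
s=grab_frame("scene");j,p=(109,119),(118,130);e=edges(s)
print("jaw front",e(22,36,*j,1),"rod rows2",e(138,148,*j,1),e(138,148,*p,-1))
T=np.eye(4);T[:3,:3]=Ro.from_quat(o["tcp_rot"]).as_matrix();T[:3,3]=o["eef_pos"]
W=cloud(w,T@w["tool_from_camera"]);L=cloud(w,w["tool_from_camera"]);d=np.hypot(W[...,0]-561,W[...,1]+147);z=W[...,2]
m=(z>84)&(z<96)&(d<50);K=W[m][:,:2].astype(np.float32);r=cv2.minAreaRect(K);print(r,"tool y yaw now above; tab extent along y",np.ptp(np.percentile(L[m][:,1],[.3,99.7])))
```

```text
15.3 F tool [-0.79 -0.36 -0.43] M world [ 0.025 -0.03  -0.017] gap 85.34 ff 0.0 pos [ 560.39 -146.48  207.8 ] yaw -103.48 q7 [-0.63  0.65  1.19  1.78 -0.66  1.17 -1.04]
jaw front 116.2 rod rows2 115.61 120.42
((561.4932861328125, -148.00686645507812), (62.05303955078125, 48.064361572265625), 77.77611541748047) tool y yaw now above; tab extent along y 61.29147022534761
```

```bash
python3 -c "from bench import close_job;print(close_job())"
```

```text
the job is handed in; nothing more can be done
None
```

The job is handed in: the cat is clamped against the fence at an estimated 15–16 N (from wrist torque and camera measurements), the knob turned to 1.372 rad (14 teeth), both tabs measured fully out, the jaw unmoved after release, and the arm lifted clear at 15.3 s.

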